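Leak-scan the filter seam with a hand probe

TASK

Take the orange-handled leak probe out of its aluminium stand and scan the seam of the blue-lidded filter cassette: starting at the green dot, guide the tip along the black seam to the red dot, slowly (a few centimetres a second), about a centimetre above it and without touching the cassette. Then put the probe back upright in its stand and let go. Leave the grey-lidded cassette alone.

Things in the scene. Friction and masses are not known exactly. Their poses are not given: they have to be found in the camera images.
- probe: Leak probe, loose, 90 g, tip-down in the stand. Origin at its TIP, z up its length. From the tip: steel needle 8 mm thick to 60 mm, black disc guard 50 mm across to 66 mm, round orange handle 24 mm across to 162 mm. Grip the handle about 115 mm above the tip (centre of mass about 100 mm). Stood in the stand, its guard rests on the stand's top and the tip hangs 15 mm above the table.
- stand: Aluminium block, fixed, 90 x 90 x 75 mm. Origin at the centre of its underside. In the middle of its top face (75 mm up) a round through hole, 27 mm across, takes the probe's needle with about 9 mm of play all round. The probe is home when its guard lies on the top face.
- blue_unit: Cassette to scan: white box, two BLUE lid plates, fixed, 130 (x) x 220 (y, 240 over steel lugs) x 50 mm high. Origin: centre of underside. Black seam 9 mm wide on top (50 mm up), along its y axis at x = 0; green dot (start) at y = +80 mm, red dot (finish) at y = -80 mm. Keep the tip within 13 mm of the seam sideways, under 25 mm above it, below 100 mm/s, not touching.
- grey_unit: Second cassette of the same build, size and origin, also with seam and dots, but GREY lid plates; fixed. Not to be scanned: do not touch it or bring the probe tip lower than 25 mm above its top.
There are look-alikes about, which are no part of the job. Of the things that look like the stand, the largest one is meant.

How it is judged:
On the way, in this order (a step that is already met when the one before it is completed fails the run):
1. the tip is just above the seam at the green dot (x of probe in the frame of blue_unit between -0.013 and 0.013 m and y of probe in the frame of blue_unit between 0.064 and 0.105 m and z of probe in the frame of blue_unit between 0.045 and 0.075 m), for 0.1 s.
2. a quarter along the seam (x of probe in the frame of blue_unit between -0.013 and 0.013 m and y of probe in the frame of blue_unit between 0.024 and 0.056 m and z of probe in the frame of blue_unit between 0.045 and 0.075 m), for 0.1 s.
3. half-way along the seam (x of probe in the frame of blue_unit between -0.013 and 0.013 m and y of probe in the frame of blue_unit between -0.016 and 0.016 m and z of probe in the frame of blue_unit between 0.045 and 0.075 m), for 0.1 s.
4. three quarters along the seam (x of probe in the frame of blue_unit between -0.013 and 0.013 m and y of probe in the frame of blue_unit between -0.056 and -0.024 m and z of probe in the frame of blue_unit between 0.045 and 0.075 m), for 0.1 s.
5. the tip is just above the seam at the red dot (x of probe in the frame of blue_unit between -0.013 and 0.013 m and y of probe in the frame of blue_unit between -0.105 and -0.064 m and z of probe in the frame of blue_unit between 0.045 and 0.075 m), for 0.1 s.
At the end, for the whole second after the job is handed in: The probe stands still and upright (within 10 degrees) in the hole of its stand, its guard on the stand's top (tip 10 to 22 mm above the table, within 15 mm of the stand's middle) (x of probe in the frame of stand between -0.015 and 0.015 m and y of probe in the frame of stand between -0.015 and 0.015 m and z of probe in the frame of stand between 0.01 and 0.022 m and angle between probe's own z axis and vertical below 0.17 rad and linear speed of probe below 0.02 m/s); the robot touches nothing.
It fails at once if the probe touches the blue cassette (over 3 N) (contact force between probe and blue_unit above 3 N).
It fails at once if the probe moves faster than 0.12 m/s while its tip is just above the blue cassette (x of probe in the frame of blue_unit between -0.03 and 0.03 m and y of probe in the frame of blue_unit between -0.1 and 0.1 m and z of probe in the frame of blue_unit between 0.03 and 0.07 m and linear speed of probe above 0.12 m/s).
It fails at once if the probe tip is brought down over the grey cassette (x of probe in the frame of grey_unit between -0.065 and 0.065 m and y of probe in the frame of grey_unit between -0.12 and 0.12 m and z of probe in the frame of grey_unit between 0 and 0.074 m).
It fails at once if the grey cassette is touched (over 3 N) (contact force between any of probe, the fingers, the arm and grey_unit above 3 N).
It also fails if it takes over 58 s, if anything falls off the work surface, if the arm or the gripper's body presses on something with over 40 N, if the wrist force passes 120 N, or if a joint passes its speed limit or range.

ROBOT

A 7-joint arm with a two-finger parallel gripper is mounted at the origin on the work surface. World frame = base frame: x ahead of the robot, y to its left, z up, the work surface at z = 0. Lengths are in m, angles in rad, forces in N, time in s.
With the tool pointing down it reaches from about 0.35 to 0.9 m from the base axis. Payload 8.1 kg.
Tool frame: the origin (TCP) lies at the very end of the fingers, on their centre line; the grasp point (between the pads) lies 19 mm behind it; x points along the fingers, z is the direction in which the jaws open and shut, and the axes are right-handed (so a half turn about x gives the same grasp; the last joint's range is limited). The gripper opens to 85 mm and grips with 20 to 120 N. Pads are 22 mm wide; open, the fingers measure 114 mm over their backs; the gripper's body (76 mm by 85 mm) begins 54 mm behind the grasp point. The pads swing forward as they close: fully open they stand 13 mm farther back than shut.
Start: joints at [1.13, 0.434, 0.025, 1.573, -0.012, 1.134, -0.075], TCP at [0.207, -0.59, 0.231] pointing down, gripper open.
Joint ranges: [-2.62, 2.62], [-0.44, 2.09], [-1.27, 1.32], [0.08, 2.57], [-1.32, 4.46], [0.12, 2], [-2.74, 2.74]. Speed limits (rad/s): [2.22, 2.22, 3.01, 3.01, 3.14, 3.14, 3.14].

INTERFACE

Orientations are given as a unit quaternion [w, x, y, z].
In Python, from station import env, snapshot, finish_job gives the robot as it stands.
- The arm moves only by the tool drive_tool, never from a script. Its argument "moves" is a list of rows, each a list of 2 entries, a list of its own where there are three numbers: the shift along the world's x, y, z in m, then the turn about the world's z in rad. In form: [[[dx, dy, dz], twist], ...]. A call has 1 to 20 rows; each row shifts and turns the commanded pose from where the row before left it; what a row does not reach is not made up. A row lasts 1/8 s, in which the tool goes at most 62.5 mm and 10.7 degrees, less where a joint would pass 70% of its speed; a pose out of reach is approached as far as the arm can. A call is refused whole if a number of a shift passes 0.0625 or a number of a turn 0.188, either way. A call with a gripper value outside its range is refused whole. "fingers" is the opening, from 0 (shut) to 1 (fully open), set as the call begins (left out, the last holds). The fingers move at their own pace and stop on an object; the grip force is fixed at half the most. Time passes only in rows, so rows that do not move let the fingers close. It gives the time, the measured TCP pose, the force and the opening at its end, in the units of the state.
- env.get_obs(): the state, without advancing time (a new reading comes with each control period).
- snapshot(name): name is "side" or "top"; returns a dict with "frame" (480x640x3 uint8, red, green, blue), "K" (3x3 intrinsics, pixels), "D" ([k1, k2, p1, p2, k3] as OpenCV has them; the pictures are not rectified), "R" (3x3) and "t" (3): a world point X has camera coordinates R X + t. Camera axes: x right, y down, z forward; pixel columns grow to the right and rows downward; lengths in m; the calibration is good to about 2 mm. A picture is of the moment at which its call begins. There is no depth.
- finish_job(): hands the job in, once; it reports no verdict.
The state is a dict: "time": time; "joint_positions": joint angles; "qd": joint speeds; "tau": joint torques, N m; "eef_pos": TCP position; "orientation": TCP orientation; "wrist_force": force on the tool from outside, world axes, zero at the start; "moment": the same for the moment, N m; "width": finger opening in m.
Only numpy, scipy, OpenCV 4.12 (cv2) and the standard library are available. Lean on these libraries where they do the work, as an engineer would, in place of code of your own. Each camera call takes 0.05 s, during which the arm holds its last target.

## Working session

There is one attempt and no reset: what is moved stays moved. The work goes in short steps, Python scripts to look and compute and a tool call to move; the robot and the scene stay as the last step left them, time stands still between calls to the robot, and variables do not carry over. Pictures are saved under pics/ and viewed, and the job is handed in when it is done.

Besides the shell and the picture viewer there is one more tool, called after "Emit:" as name([rows], argument=value, ...), one row to a line, values as JSON. drive_tool: Moves the arm, as the interface text tells. Its arguments: {"type":"object","properties":{"moves":{"type":"array"},"fingers":{"type":"number"}},"required":["moves"]}

```bash
mkdir -p pics; ls
python3 - <<'E'
from station import env, snapshot
import cv2, numpy as np, pickle
o=env.get_obs(); print({k:np.round(v,3) for k,v in o.items()})
for n in("side","top"):
    s=snapshot(n); pickle.dump(s,open(f'{n}0.pkl','wb'))
    cv2.imwrite(f'pics/{n}0.png',s['frame'][:,:,::-1]); print(n,s['K'],s['D'],s['R'],s['t'])
E
```

```text
pics
{'time': np.float64(0.0), 'joint_positions': array([ 1.13 ,  0.435,  0.025,  1.574, -0.012,  1.134, -0.075]), 'qd': array([ 0.001,  0.   , -0.   ,  0.001, -0.   ,  0.001, -0.001]), 'tau': array([-0.0000e+00, -6.7046e+01,  1.0260e+00, -3.1621e+01,  1.6000e-02,
        1.3000e-02, -0.0000e+00]), 'eef_pos': array([ 0.207, -0.589,  0.231]), 'orientation': array([ 0.576,  0.409,  0.577, -0.409]), 'wrist_force': array([ 0.454, -0.477, -0.907]), 'moment': array([0.016, 0.013, 0.006]), 'width': np.float64(0.085)}
side [[460.33215159   0.         318.1261209 ]
 [  0.         460.33215159 239.21400943]
 [  0.           0.           1.        ]] [-0.11335943  0.          0.          0.          0.        ] [[-0.87906425 -0.47668611 -0.00404991]
 [-0.35774451  0.66528955 -0.65529282]
 [ 0.31506334 -0.57459566 -0.7553641 ]] [0.48400978 0.21631566 0.6889177 ]
top [[438.09226717   0.         328.06281587]
 [  0.         438.09226717 233.79138482]
 [  0.           0.           1.        ]] [-0.08399693  0.          0.          0.          0.        ] [[ 0.02498802 -0.9995489  -0.0166612 ]
 [-0.98340944 -0.02158232 -0.1801113 ]
 [ 0.17967046  0.0208854  -0.98350512]] [-0.00121916  0.53592125  0.6086668 ]
```

View pics/side0.png

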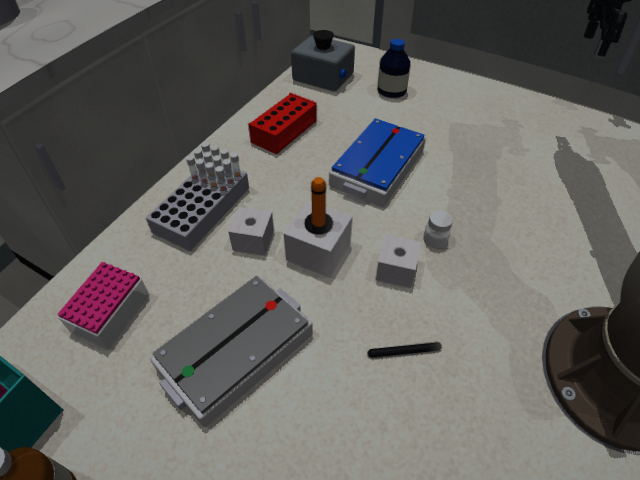

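View pics/top0.png

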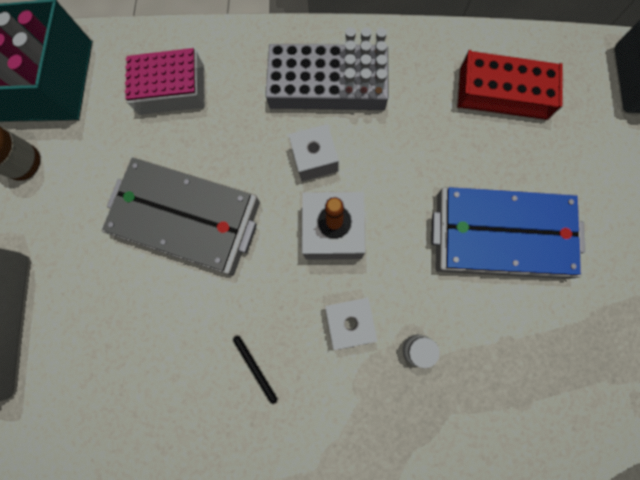

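The top view shows the blue unit with its green dot at about (463,227) and red dot at (566,233). The grey unit is at (180,215). Three things look like the stand: (334,225), which holds the probe, and blank blocks at (314,150) and (350,323). The one at (334,225) is the largest and holds the orange probe. I'll confirm it in a crop and measure it.

```bash
cat > h.py <<'E'
import cv2, numpy as np, pickle
def und(s,uv): return cv2.undistortPoints(np.array(uv,float).reshape(-1,1,2),s['K'],np.array(s['D'])).reshape(-1,2)
def ray(s,uv):
    n=und(s,uv); d=np.c_[n,np.ones(len(n))]@s['R']; return -s['R'].T@s['t'],d
def plane(s,uv,z):
    c,d=ray(s,uv); return c+d*((z-c[2])/d[:,2])[:,None]
def tri(a,ua,b,ub):
    P=lambda s:np.c_[s['R'],s['t']]
    X=cv2.triangulatePoints(P(a),P(b),und(a,ua).T,und(b,ub).T); return (X[:3]/X[3]).T
def proj(s,X): return cv2.projectPoints(np.array(X,float).reshape(-1,1,3),cv2.Rodrigues(s['R'])[0],s['t'],s['K'],np.array(s['D']))[0].reshape(-1,2)
def blobs(s,lo,hi,minA=15):
    m=cv2.inRange(cv2.cvtColor(s['frame'],cv2.COLOR_RGB2HSV),lo,hi)
    n,l,st,c=cv2.connectedComponentsWithStats(m); return [(c[i].round(1),st[i].tolist()) for i in range(1,n) if st[i,4]>=minA],l,m
E
python3 - <<'E'
from h import *
T=pickle.load(open('top0.pkl','rb'));S=pickle.load(open('side0.pkl','rb'))
for nm,s in(('top',T),('side',S)):
    print(nm,'green',blobs(s,(50,120,60),(75,255,255))[0])
    print(nm,'red',blobs(s,(0,170,120),(5,255,255))[0],blobs(s,(174,170,120),(180,255,255))[0])
    print(nm,'orange',blobs(s,(6,180,60),(16,255,255),40)[0])
    print(nm,'blue',blobs(s,(105,180,60),(125,255,255),200)[0])
    f=s['frame']
c1=cv2.resize(T['frame'][110:370,260:400],None,fx=2.2,fy=2.2,interpolation=cv2.INTER_CUBIC)
c2=cv2.resize(S['frame'][160:300,220:430],None,fx=2.2,fy=2.2,interpolation=cv2.INTER_CUBIC)
H=max(c1.shape[0],c2.shape[0]);o=np.zeros((H,c1.shape[1]+c2.shape[1],3),np.uint8);o[:c1.shape[0],:c1.shape[1]]=c1;o[:c2.shape[0],c1.shape[1]:]=c2
print(o.shape);cv2.imwrite('pics/crop0.png',o[:,:,::-1])
E
```

```text
top green [(array([128.4, 196.3]), [123, 192, 12, 10, 82]), (array([462.2, 226.7]), [456, 222, 13, 10, 86])]
top red [(array([513.5,  78.8]), [466, 51, 96, 55, 2838]), (array([222.6, 226.8]), [218, 222, 11, 10, 77]), (array([565.4, 233. ]), [561, 230, 10, 7, 53])] []
top orange [(array([334.4, 210.7]), [326, 204, 17, 11, 77])]
top blue [(array([562.9, 211.8]), [541, 195, 36, 37, 587]), (array([566.6, 254.6]), [549, 236, 30, 38, 518])]
side green [(array([362.9, 170.5]), [360, 168, 7, 6, 32]), (array([187.5, 370.9]), [182, 366, 12, 11, 110])]
side red [(array([282. , 114.2]), [249, 93, 67, 42, 876]), (array([394.8, 130.2]), [392, 129, 6, 4, 18]), (array([270.5, 304.9]), [266, 301, 11, 9, 78])] []
side orange [(array([318. , 184.2]), [312, 177, 13, 15, 155]), (array([318.1, 209.3]), [312, 194, 13, 33, 389])]
side blue [(array([364.8, 147.1]), [333, 119, 64, 57, 1431]), (array([392.3, 157.4]), [361, 127, 63, 61, 1639])]
(572, 770, 3)
```

View pics/crop0.png

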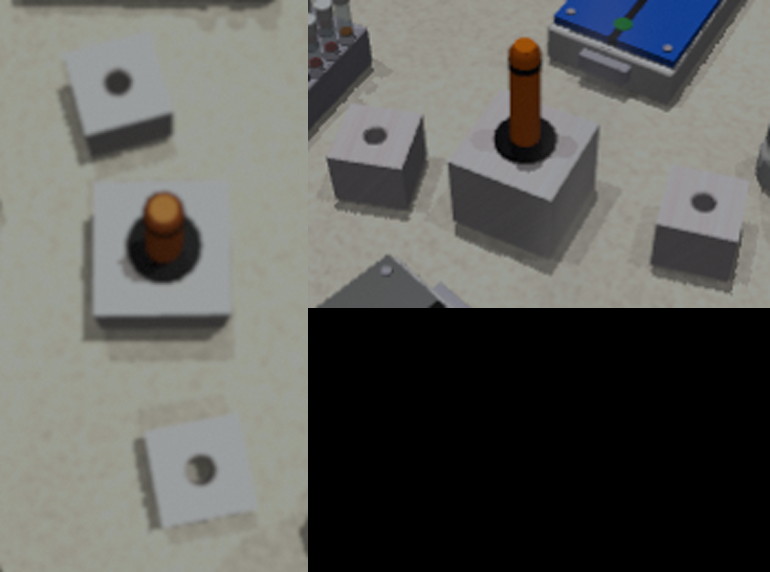

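The crop confirms it: the middle block, crop (162,250), is clearly larger than its two neighbours and holds the orange-handled probe. Next are the stand top, guard, handle and blue seam.

Run:
```python
from h import *
T=pickle.load(open('top0.pkl','rb'));S=pickle.load(open('side0.pkl','rb'))
for nm,s,g,r in(('top',T,(462.2,226.7),(565.4,233)),('side',S,(362.9,170.5),(394.8,130.2))):
    print(nm,'blue dots',plane(s,[g,r],.05).round(4).tolist())
print('tri',tri(T,[(462.2,226.7),(565.4,233)],S,[(362.9,170.5),(394.8,130.2)]).round(4).tolist())
for nm,s,g,r in(('top',T,(128.4,196.3),(222.6,226.8)),('side',S,(187.5,370.9),(270.5,304.9))):
    print(nm,'grey dots',plane(s,[g,r],.05).round(4).tolist())
# stand top in top view
g=cv2.cvtColor(T['frame'],cv2.COLOR_RGB2HSV)
print('V row225',g[225,295:375:3,2], 'S',g[225,295:375:3,1]); print('V col 355',g[180:270:3,355,2],g[180:270:3,355,1])
m=cv2.inRange(g,(0,0,120),(180,22,255)); m[:, :290]=0;m[:,380:]=0;m[:180]=0;m[275:]=0
m=cv2.morphologyEx(m,cv2.MORPH_OPEN,np.ones((3,3)))
cs=max(cv2.findContours(m,cv2.RETR_EXTERNAL,cv2.CHAIN_APPROX_NONE)[0],key=cv2.contourArea)
print(cv2.contourArea(cs),cv2.minAreaRect(cs)); q=cv2.boxPoints(cv2.minAreaRect(cs)); Q=plane(T,q,.075); print(Q.round(4).tolist(),Q.mean(0),[np.linalg.norm(Q[i]-Q[i-1]).round(4) for i in range(4)])
# guard
m=cv2.inRange(g,(0,0,0),(180,255,45)); m[:, :310]=0;m[:,360:]=0;m[:197]=0;m[245:]=0
cs=np.vstack([c for c in cv2.findContours(m,cv2.RETR_EXTERNAL,cv2.CHAIN_APPROX_NONE)[0] if len(c)>20]); hull=cv2.convexHull(cs); print('guard bbox',cv2.boundingRect(hull))
low=cs[:,0][cs[:,0,1]>218]; hp=plane(T,cv2.convexHull(low)[:,0],.081); 
A=np.c_[2*hp[:,:2],np.ones(len(hp))];x=np.linalg.lstsq(A,(hp[:,:2]**2).sum(1),rcond=None)[0];print('circle',x[:2],np.sqrt(x[2]+x[0]**2+x[1]**2))
# side: handle
g=cv2.cvtColor(S['frame'],cv2.COLOR_RGB2HSV)
m=cv2.inRange(g,(3,150,40),(18,255,255));m[:170]=0;m[240:]=0;m[:,:300]=0;m[:,335:]=0
for r in range(176,232,6):
    c=np.flatnonzero(m[r]); print(r,c.min() if len(c) else None,c.max() if len(c) else None)
g=cv2.cvtColor(T['frame'],cv2.COLOR_RGB2HSV)
m=cv2.inRange(g,(0,120,30),(20,255,255));m[:, :315]=0;m[:,355:]=0;m[:190]=0;m[245:]=0
for r in range(194,236,4):
    c=np.flatnonzero(m[r]); print(r,c.min() if len(c) else None,c.max() if len(c) else None)
```

```text
top blue dots [[0.5508, -0.1904, 0.05], [0.5447, -0.3502, 0.05]]
side blue dots [[0.5499, -0.1905, 0.05], [0.5448, -0.3512, 0.05]]
tri [[0.5504, -0.1905, 0.0499], [0.5444, -0.3495, 0.0513]]
top grey dots [[0.5883, 0.3249, 0.05], [0.5428, 0.1714, 0.05]]
side grey dots [[0.5879, 0.325, 0.05], [0.5427, 0.1717, 0.05]]
V row225 [157 112 103 158 157 159 158 130  27  17  17  47  59  59  60  55  28  35
  41 148 159 158 159 152 157 156 157] S [ 11  18  12   6   6   6   8   2  28  30  15 184 194 203 200 190   0  15
  19   5   6   6   8   7  19  18  13]
V col 355 [155 158 157 157 157 158 158 157 158 159 158 158 158 158 158 159 158 158
 158 159 159 158 159 158 129  53  60  82 117 140] [16 19 21 18  5  8  6  6  6  6  6  6  5  6  6  6  6  6  6  8  8  6  8  6
  6 10 13 25 26 24]
6379.0 ((334.4999694824219, 226.99996948242188), (88.99998474121094, 93.99998474121094), 0.0)
[[0.4718, 0.0634, 0.075], [0.6105, 0.0691, 0.075], [0.6132, -0.0622, 0.075], [0.4747, -0.0627, 0.075]] [0.54255706 0.00187437 0.075     ] [np.float64(0.1261), np.float64(0.1388), np.float64(0.1313), np.float64(0.1384)]
guard bbox (318, 210, 32, 28)
circle [0.54720075 0.00300871] 0.02222001879547653
176 None None
182 312 324
188 312 324
194 312 324
200 312 324
206 312 324
212 312 324
218 312 325
224 313 324
230 None None
194 None None
198 332 336
202 327 341
206 326 342
210 325 343
214 326 342
218 326 342
222 326 342
226 328 340
230 None None
234 None None
```

Run:
```python
from h import *
T=pickle.load(open('top0.pkl','rb'));S=pickle.load(open('side0.pkl','rb'))
g=cv2.cvtColor(T['frame'],cv2.COLOR_RGB2HSV)
m=cv2.inRange(g,(0,0,135),(180,10,255)); m[:, :296]=0;m[:,375:]=0;m[:185]=0;m[265:]=0
m=cv2.morphologyEx(m,cv2.MORPH_OPEN,np.ones((3,3)))
cs=max(cv2.findContours(m,cv2.RETR_EXTERNAL,cv2.CHAIN_APPROX_NONE)[0],key=cv2.contourArea)
R=cv2.minAreaRect(cs);print(R,cv2.boundingRect(cs)); Q=plane(T,cv2.boxPoints(R),.075); print(Q.round(4).tolist(),Q.mean(0),[np.linalg.norm(Q[i]-Q[i-1]).round(4) for i in range(4)])
# handle axis: mid-point of silhouette in both views, at rows -> plane z guess; project vertical line at candidate
for X in((.547,.003),(.545,.002),(.545,.004),(.547,.001),(.550,.003)):
    L=[(*X,z) for z in(.081,.1,.13,.165,.177)]
    print(X,'T',proj(T,L).round(1).tolist(),'S',proj(S,L).round(1).tolist())
X=proj(S,[(.5+.045*a+.045,.0+.045*b,.075) for a,b in((-1,-1),(-1,1),(1,1),(1,-1))]);print(X.round(1).tolist())
```

```text
((333.7132263183594, 221.86703491210938), (60.78407669067383, 62.90445327758789), 89.01223754882812) (302, 191, 64, 62)
[[0.5925, 0.051, 0.075], [0.596, -0.0412, 0.075], [0.5062, -0.0435, 0.075], [0.5026, 0.0462, 0.075]] [0.54929824 0.00312604 0.075     ] [np.float64(0.09), np.float64(0.0923), np.float64(0.0899), np.float64(0.0899)]
(0.547, 0.003) T [[333.7, 222.2], [333.7, 219.3], [333.6, 214.5], [333.5, 208.2], [333.4, 205.9]] S [[318.9, 221.7], [318.9, 214.0], [318.9, 201.4], [318.8, 185.7], [318.8, 180.1]]
(0.545, 0.002) T [[334.4, 223.5], [334.4, 220.8], [334.3, 216.0], [334.2, 209.8], [334.2, 207.5]] S [[320.2, 221.7], [320.2, 214.1], [320.2, 201.4], [320.2, 185.8], [320.2, 180.1]]
(0.545, 0.004) T [[333.0, 223.5], [332.9, 220.7], [332.8, 216.0], [332.6, 209.8], [332.5, 207.5]] S [[319.7, 222.4], [319.7, 214.8], [319.6, 202.2], [319.6, 186.5], [319.6, 180.9]]
(0.547, 0.001) T [[335.1, 222.2], [335.1, 219.4], [335.1, 214.5], [335.1, 208.3], [335.0, 205.9]] S [[319.5, 220.9], [319.5, 213.3], [319.4, 200.7], [319.4, 185.0], [319.4, 179.4]]
(0.55, 0.003) T [[333.8, 220.1], [333.7, 217.2], [333.6, 212.3], [333.5, 205.9], [333.5, 203.5]] S [[317.4, 221.1], [317.4, 213.4], [317.3, 200.8], [317.1, 185.1], [317.1, 179.5]]
[[355.1, 215.7], [331.8, 250.2], [285.4, 231.1], [310.8, 199.0]]
```

Run:
```python
from station import env
from scipy.spatial.transform import Rotation as R
import numpy as np
o=env.get_obs();q=o['orientation'];M=R.from_quat(np.r_[q[1:],q[0]]).as_matrix();print(M.round(3));p=o['eef_pos']
print(p.round(4),(np.array([.5485,.0025,.24])-p).round(4), np.degrees(np.arctan2(M[1,2],M[0,2])))
```

```text
[[-0.001  0.943  0.331]
 [ 0.001  0.331 -0.943]
 [-1.    -0.    -0.001]]
[ 0.2069 -0.5893  0.2306] [0.3416 0.5918 0.0094] -70.64747556246941
```

Emit:
drive_tool([
  [[0.017,0.0296,0.0005],-0.017],
  [[0.017,0.0296,0.0005],-0.017],
  [[0.017,0.0296,0.0005],-0.017],
  [[0.017,0.0296,0.0005],-0.017],
  [[0.017,0.0296,0.0005],-0.017],
  [[0.017,0.0296,0.0005],-0.017],
  [[0.017,0.0296,0.0005],-0.017],
  [[0.017,0.0296,0.0005],-0.017],
  [[0.017,0.0296,0.0005],-0.017],
  [[0.017,0.0296,0.0005],-0.017],
  [[0.017,0.0296,0.0005],-0.017],
  [[0.017,0.0296,0.0005],-0.017],
  [[0.017,0.0296,0.0005],-0.017],
  [[0.017,0.0296,0.0005],-0.017],
  [[0.017,0.0296,0.0005],-0.017],
  [[0.017,0.0296,0.0005],-0.017],
  [[0.017,0.0296,0.0005],-0.017],
  [[0.017,0.0296,0.0005],-0.017],
  [[0.017,0.0296,0.0005],-0.017],
  [[0.017,0.0296,0.0005],-0.017],
], fingers=1)

```text
time: 2.6
eef_pos: [0.5473, 0.0032, 0.241]
orientation: [-0.499, -0.501, -0.499, 0.501]
wrist_force: [0.4, -0.2, 0.7]
width: 0.0854
```

Emit:
drive_tool([
  [[0.001,-0.0005,-0.016],0],
  [[0,0,-0.02],0],
  [[0,0,-0.02],0],
  [[0,0,-0.02],0],
  [[0,0,-0.02],0],
  [[0,0,-0.017],0],
  [[0,0,-0.01],0],
  [[0,0,-0.007],0],
  [[0,0,0],0],
])

```text
time: 3.72
eef_pos: [0.548, 0.0018, 0.1111]
orientation: [-0.499, -0.5, -0.5, 0.501]
wrist_force: [0.1, 0.1, -0.1]
width: 0.0851
```

Run:
```python
from station import env, snapshot
from h import *
a=snapshot('side')['frame'][100:300,200:440];b=snapshot('top')['frame'][130:330,220:440]
cv2.imwrite('pics/pre.png',cv2.resize(np.hstack([a,b]),None,fx=1.7,fy=1.7,interpolation=cv2.INTER_CUBIC)[:,:,::-1]); o=env.get_obs();print(o['eef_pos'],o['wrist_force'],o['joint_positions'].round(2))
```

```text
[0.54847812 0.00184882 0.11176029] [ 0.21325285  0.22290978 -0.18395492] [ 0.09  0.46 -0.25  1.88  0.15  0.82 -1.82]
```

View pics/pre.png

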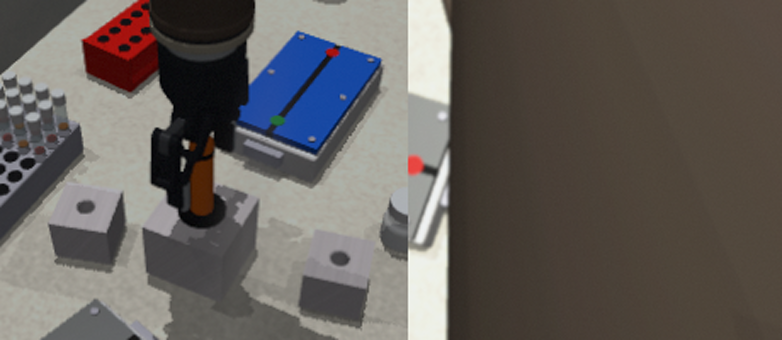

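The side view (left half of the picture) shows the open fingers around the orange handle, crop (202,180). The top view is blocked by the arm. Closing now, and lifting in the same call's later rows.

Emit:
drive_tool([
  [[0,0,0],0],
  [[0,0,0],0],
  [[0,0,0],0],
  [[0,0,0],0],
  [[0,0,0],0],
  [[0,0,0],0],
  [[0,0,0],0],
  [[0,0,0],0],
], fingers=0)

```text
time: 4.82
eef_pos: [0.5482, 0.0018, 0.1115]
orientation: [0.499, 0.501, 0.499, -0.501]
wrist_force: [-1.6, -0.3, 5.5]
width: 0.0225
```

Emit:
drive_tool([
  [[0,0,0.005],0],
  [[0,0,0.01],0],
  [[0,0,0.015],0],
  [[0,0,0.02],0],
  [[0,0,0.02],0],
  [[0,0,0.02],0],
  [[0,0,0.015],0],
  [[0,0,0.01],0],
  [[0,0,0.005],0],
  [[0,0,0],0],
  [[0,0,0],0],
])

```text
time: 6.2
eef_pos: [0.5478, 0.0018, 0.2307]
orientation: [-0.499, -0.5, -0.5, 0.501]
wrist_force: [0.3, 0.3, -1.9]
width: 0.0226
```

Run:
```python
from station import env, snapshot
from h import *
import pickle
s=snapshot('side');pickle.dump(s,open('side1.pkl','wb'));a=s['frame'][60:300,200:440]
cv2.imwrite('pics/lift.png',cv2.resize(a,None,fx=2.5,fy=2.5,interpolation=cv2.INTER_CUBIC)[:,:,::-1]); o=env.get_obs();print(o['eef_pos'],o['wrist_force'],o['width'])
x,y=o['eef_pos'][:2]
# expected tip, guard if grasp as assumed (lift = eef_z-.1115)
d=o['eef_pos'][2]-.1115
print('expected tip, guard bot',proj(s,[(x,y,.015+d),(x,y,.075+d),(x,y,.177+d)]).round(1).tolist())
```

```text
[0.54776174 0.00177224 0.23070337] [ 0.35863456 -0.35844552 -0.86961853] 0.022692856636846632
expected tip, guard bot [[318.8, 199.0], [318.7, 171.2], [318.4, 115.5]]
```

View pics/lift.png

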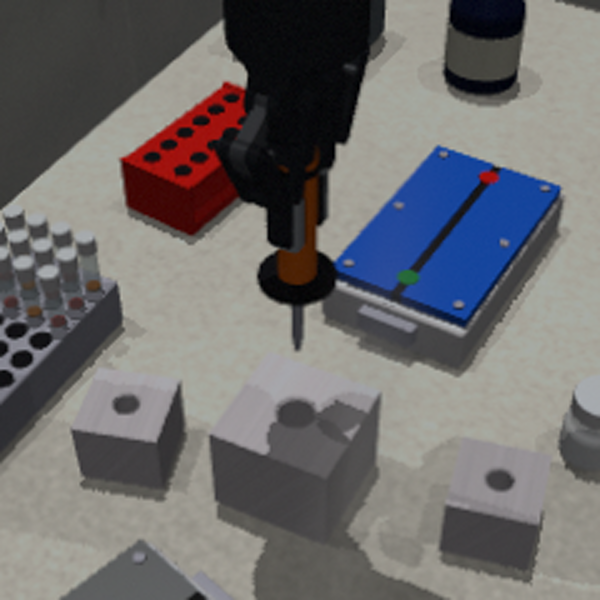

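The tip is at about pixel (319,199), where I predicted it for a straight grasp, so it sits in line with the TCP. Moving over the green dot.

Emit:
drive_tool([
  [[0,-0.006,0],0],
  [[0,-0.012,0],0],
  [[0.0005,-0.018,0],0],
  [[0.0005,-0.02,0],0],
  [[0.0005,-0.02,0],0],
  [[0.0005,-0.02,0],0],
  [[0.0005,-0.02,0],0],
  [[0,-0.02,0],0],
  [[0,-0.02,0],0],
  [[0,-0.016,0],0],
  [[0,-0.012,0],0],
  [[0,-0.006,0],0],
  [[0,-0.002,0],0],
  [[0,0,-0.005],0],
  [[0,0,-0.01],0],
  [[0,0,-0.01],0],
  [[0,0,-0.01],0],
  [[0,0,-0.005],0],
  [[0,0,0],0],
  [[0,0,0],0],
])

```text
time: 8.75
eef_pos: [0.5509, -0.1903, 0.1916]
orientation: [0.5, 0.501, 0.499, -0.5]
wrist_force: [-0.8, 0.5, -1.0]
width: 0.023
```

Run:
```python
from station import env, snapshot
from h import *
s=snapshot('side');a=s['frame'][40:240,280:480]
cv2.imwrite('pics/green.png',cv2.resize(a,None,fx=3,fy=3,interpolation=cv2.INTER_CUBIC)[:,:,::-1]); o=env.get_obs();print(o['eef_pos'],o['wrist_force'],o['width'])
x,y,z=o['eef_pos']
print('expected tip',((proj(s,[(x,y,z-.0965),(x,y,z-.0965+.06)])-[280,40])*3).round(1).tolist())
```

```text
[ 0.55087277 -0.19029617  0.19170977] [ 0.54418566  0.0211019  -0.41026266] 0.02269124602927947
expected tip [[251.9, 338.5], [258.4, 262.5]]
```

View pics/green.png

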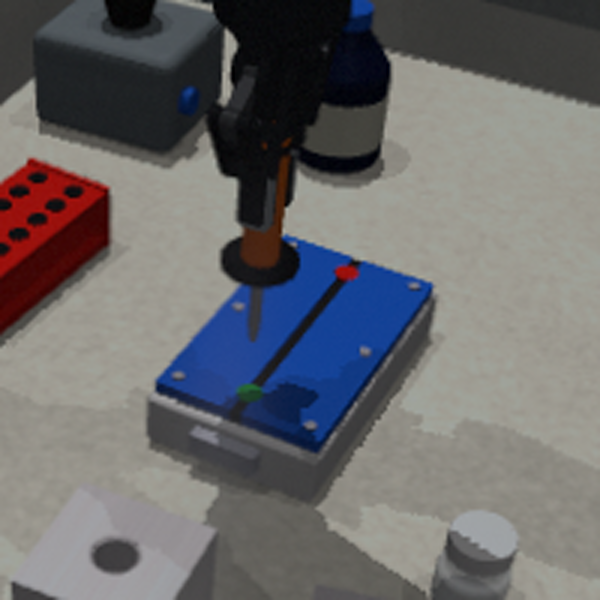

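The tip is at crop (253,340) against a predicted (252,338), directly above the green dot at (250,392), with the seam running up to the red dot at (347,272). Descending slowly 34 mm.

Emit:
drive_tool([
  [[0,0,-0.005],0],
  [[0,0,-0.007],0],
  [[0,0,-0.007],0],
  [[0,0,-0.005],0],
  [[0,0,-0.004],0],
  [[0,0,-0.003],0],
  [[0,0,-0.003],0],
  [[0,0,0],0],
  [[0,0,0],0],
  [[0,0,0],0],
])

```text
time: 10.05
eef_pos: [0.5507, -0.1902, 0.1575]
orientation: [0.5, 0.501, 0.499, -0.501]
wrist_force: [-0.5, -0.5, -1.0]
width: 0.0228
```

Run:
```python
from station import env, snapshot
from h import *
s=snapshot('side');a=s['frame'][40:240,280:480]
cv2.imwrite('pics/green2.png',cv2.resize(a,None,fx=3,fy=3,interpolation=cv2.INTER_CUBIC)[:,:,::-1]); o=env.get_obs();print(o['eef_pos'],o['wrist_force'],o['width'])
x,y,z=o['eef_pos']
print('expected tip',((proj(s,[(x,y,z-.0965),(x,y,.05)])-[280,40])*3).round(1).tolist())
```

```text
[ 0.5507034  -0.190213    0.15746769] [ 0.31277672 -0.49122149 -1.93086915] 0.02275153828106643
expected tip [[248.6, 378.9], [247.5, 391.4]]
```

View pics/green2.png

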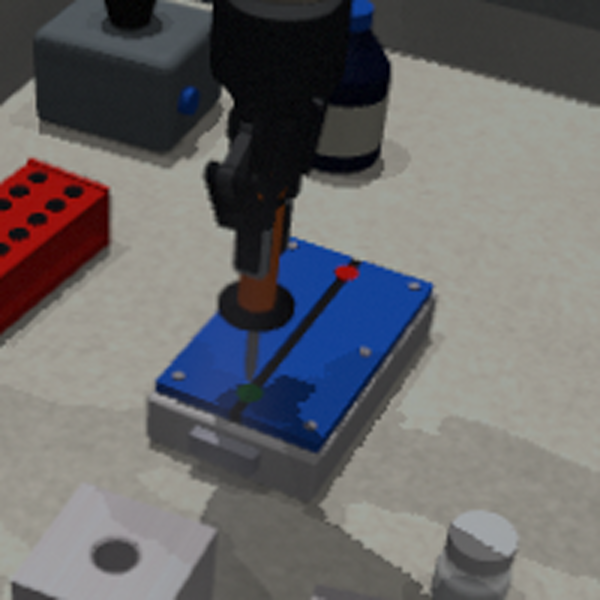

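The tip, at crop (250,380), hovers just above the green dot at (250,392). Scanning at 40 mm/s.

Emit:
drive_tool([
  [[-0.0002,-0.003,0],0],
  [[-0.0002,-0.005,0],0],
  [[-0.0002,-0.005,0],0],
  [[-0.0002,-0.005,0],0],
  [[-0.0002,-0.005,0],0],
  [[-0.0002,-0.005,0],0],
  [[-0.0002,-0.005,0],0],
  [[-0.0002,-0.005,0],0],
  [[-0.0002,-0.005,0],0],
  [[-0.0002,-0.005,0],0],
  [[-0.0002,-0.005,0],0],
  [[-0.0002,-0.005,0],0],
  [[-0.0002,-0.005,0],0],
  [[-0.0002,-0.005,0],0],
  [[-0.0002,-0.005,0],0],
  [[-0.0002,-0.005,0],0],
  [[-0.0002,-0.005,0],0],
  [[-0.0002,-0.003,0],0],
  [[0,0,0],0],
])

```text
time: 12.48
eef_pos: [0.5469, -0.2765, 0.1573]
orientation: [-0.499, -0.501, -0.499, 0.501]
wrist_force: [0.5, -0.1, -0.6]
width: 0.0226
```

Run:
```python
from station import env, snapshot
from h import *
s=snapshot('side');a=s['frame'][40:240,280:480]
cv2.imwrite('pics/mid.png',cv2.resize(a,None,fx=3,fy=3,interpolation=cv2.INTER_CUBIC)[:,:,::-1]); o=env.get_obs();print(o['eef_pos'],o['wrist_force'],o['width'])
x,y,z=o['eef_pos']
print('expected tip',((proj(s,[(x,y,z-.0965),(x,y,.05)])-[280,40])*3).round(1).tolist())
```

```text
[ 0.54700584 -0.2762109   0.15730763] [ 0.10825049  0.62486969 -0.54894339] 0.022684302806276934
expected tip [[303.8, 311.9], [302.4, 324.0]]
```

View pics/mid.png

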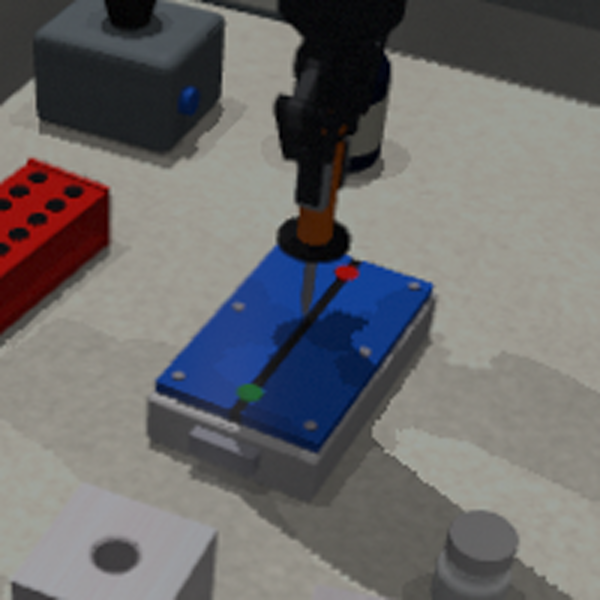

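The tip, at crop (306,314), is over the seam about half-way along. Before going on, I'll check how far away the dark bottle behind the cassette is.

Run:
```python
from h import *
S=pickle.load(open('side0.pkl','rb'))
print(plane(S,[(380,90),(395,97),(409,90)],0).round(3).tolist())
x,y=plane(S,[(395,92)],0)[0,:2]
print([ (z,proj(S,[(x,y,z)]).round(0).tolist()) for z in(.1,.13,.15,.17)])
```

```text
[[0.67, -0.572, 0.0], [0.621, -0.559, 0.0], [0.601, -0.611, 0.0]]
[(0.1, [[399.0, 58.0]]), (0.13, [[401.0, 47.0]]), (0.15, [[402.0, 39.0]]), (0.17, [[403.0, 31.0]])]
```

The bottle is about 0.2 m past the end of the scan and 0.15 m high, so there's clearance. Finishing the scan.

Emit:
drive_tool([
  [[-0.0002,-0.003,0],0],
  [[-0.0002,-0.005,0],0],
  [[-0.0002,-0.005,0],0],
  [[-0.0002,-0.005,0],0],
  [[-0.0002,-0.005,0],0],
  [[-0.0002,-0.005,0],0],
  [[-0.0002,-0.005,0],0],
  [[-0.0002,-0.005,0],0],
  [[-0.0002,-0.005,0],0],
  [[-0.0002,-0.005,0],0],
  [[-0.0002,-0.005,0],0],
  [[-0.0002,-0.005,0],0],
  [[-0.0002,-0.005,0],0],
  [[0,-0.005,0],0],
  [[0,-0.005,0],0],
  [[0,-0.003,0],0],
  [[0,0,0],0],
  [[0,0,0],0],
])

```text
time: 14.78
eef_pos: [0.5445, -0.352, 0.1573]
orientation: [0.499, 0.501, 0.5, -0.5]
wrist_force: [0.1, 0.4, -1.2]
width: 0.0226
```

Run:
```python
from station import env, snapshot
from h import *
s=snapshot('side');a=s['frame'][40:240,280:480]
cv2.imwrite('pics/red.png',cv2.resize(a,None,fx=3,fy=3,interpolation=cv2.INTER_CUBIC)[:,:,::-1]); o=env.get_obs();print(o['eef_pos'],o['wrist_force'],o['width'])
x,y,z=o['eef_pos']
print('expected tip',((proj(s,[(x,y,z-.0965),(x,y,.05)])-[280,40])*3).round(1).tolist())
g=np.array([.5503,-.1905]);r=np.array([.5446,-.3505]);c=(g+r)/2;ey=(g-r)/np.linalg.norm(g-r);ex=np.array([ey[1],-ey[0]]);print('blue frame',(np.array([x,y])-c)@ex,(np.array([x,y])-c)@ey)
```

```text
[ 0.54448579 -0.35189894  0.15732666] [-0.70234158  0.14204414 -1.22824868] 0.0225984927776268
expected tip [[346.8, 258.3], [345.1, 270.3]]
blue frame -6.433287768170277e-05 -0.08145286420955224
```

View pics/red.png

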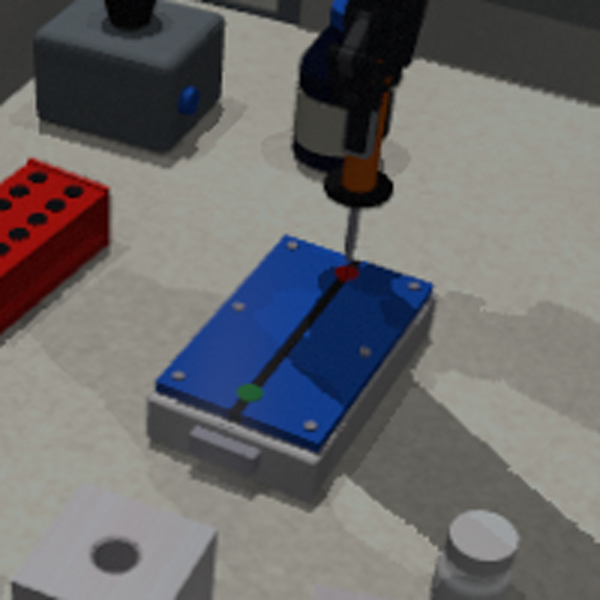

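The tip is above the red dot at crop (347,272), so the scan is done. Raising slowly, then travelling back, and measuring the hole now that it's visible.

Emit:
drive_tool([
  [[0,0,0.004],0],
  [[0,0,0.008],0],
  [[0,0,0.01],0],
  [[0,0,0.01],0],
  [[0,0,0.012],0],
  [[0,0,0.014],0],
  [[0,0,0.01],0],
  [[0,0,0.006],0],
  [[0,0,0],0],
])

```text
time: 15.95
eef_pos: [0.5445, -0.3523, 0.2317]
orientation: [0.5, 0.501, 0.499, -0.501]
wrist_force: [-0.6, 0.0, -0.5]
width: 0.0229
```

Run:
```python
from station import env, snapshot
from h import *
s=snapshot('side');t=snapshot('top');a=s['frame'][190:290,270:370];b=t['frame'][180:280,285:385]
cv2.imwrite('pics/hole.png',cv2.resize(np.hstack([a,b]),None,fx=4,fy=4,interpolation=cv2.INTER_NEAREST)[:,:,::-1])
for nm,im,o in(('side',s,(270,190)),('top',t,(285,180))):
    g=cv2.cvtColor(im['frame'],cv2.COLOR_RGB2GRAY)[o[1]:o[1]+100,o[0]:o[0]+100]
    m=cv2.inRange(g,0,95); n,l,st,c=cv2.connectedComponentsWithStats(m)
    for i in range(1,n):
        if 30<st[i,4]<1500:
            e=[st[i,0]+(st[i,2]-1)/2+o[0],st[i,1]+(st[i,3]-1)/2+o[1]];print(nm,st[i].tolist(),e,plane(im,[e],.075).round(4).tolist())
o=env.get_obs();print(o['eef_pos'])
```

```text
side [64, 0, 36, 16, 344] [np.float64(351.5), np.float64(197.5)] [[0.5259, -0.0839, 0.075]]
side [0, 24, 4, 31, 88] [np.float64(271.5), np.float64(229.0)] [[0.6137, 0.0522, 0.075]]
side [41, 30, 15, 11, 133] [np.float64(318.0), np.float64(225.0)] [[0.5473, 0.0058, 0.075]]
top [40, 33, 18, 18, 248] [np.float64(333.5), np.float64(221.5)] [[0.5492, 0.0034, 0.075]]
top [18, 73, 61, 12, 579] [np.float64(333.0), np.float64(258.5)] [[0.4954, 0.0029, 0.075]]
[ 0.54417645 -0.35209943  0.23089001]
```

View pics/hole.png

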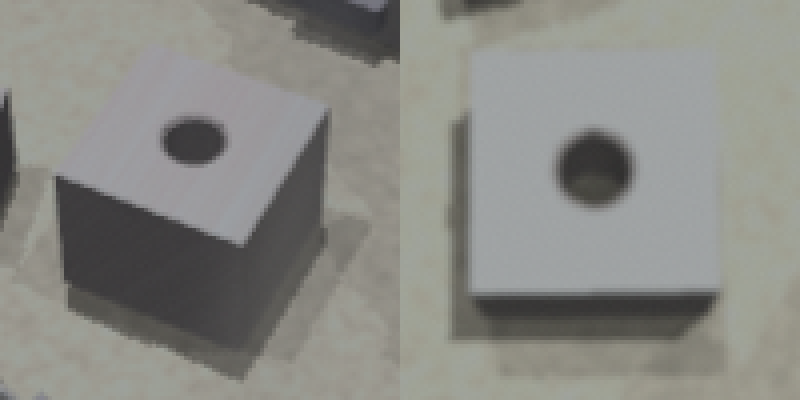

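The empty hole is in clear view in both pictures. Its centre is about (0.5485, 0.004), averaged from (0.5492, 0.0034) in the top view and (0.5473, 0.0058) in the side view. Travelling back.

Emit:
drive_tool([
  [[0,0.008,0],0],
  [[0,0.016,0],0],
  [[0,0.024,0],0],
  [[0.0005,0.028,0],0],
  [[0.0005,0.028,0],0],
  [[0.0005,0.028,0],0],
  [[0.0005,0.028,0],0],
  [[0.0005,0.028,0],0],
  [[0.0005,0.028,0],0],
  [[0.0005,0.028,0],0],
  [[0.0005,0.028,0],0],
  [[0,0.028,0],0],
  [[0,0.028,0],0],
  [[0,0.016,0],0],
  [[0,0.008,0],0],
  [[0,0.0036,0],0],
  [[0,0,0],0],
  [[0,0,0],0],
])

```text
time: 18.3
eef_pos: [0.5484, 0.0025, 0.2313]
orientation: [-0.499, -0.501, -0.499, 0.501]
wrist_force: [0.3, -0.3, -1.8]
width: 0.0229
```

Run:
```python
from station import env, snapshot
from h import *
s=snapshot('side');a=s['frame'][100:300,220:420]
cv2.imwrite('pics/back.png',cv2.resize(a,None,fx=3,fy=3,interpolation=cv2.INTER_CUBIC)[:,:,::-1]); o=env.get_obs();print(o['eef_pos'],o['wrist_force'],o['width'])
x,y,z=o['eef_pos']
print('expected tip',((proj(s,[(x,y,z-.0965),(x,y,z-.0365),(x,y,.075)])-[220,100])*3).round(1).tolist())
```

```text
[0.54843362 0.00255264 0.23127803] [ 0.16313647  0.52200649 -0.80972311] 0.02292994930959236
expected tip [[294.6, 296.7], [294.2, 213.2], [295.0, 370.7]]
```

View pics/back.png

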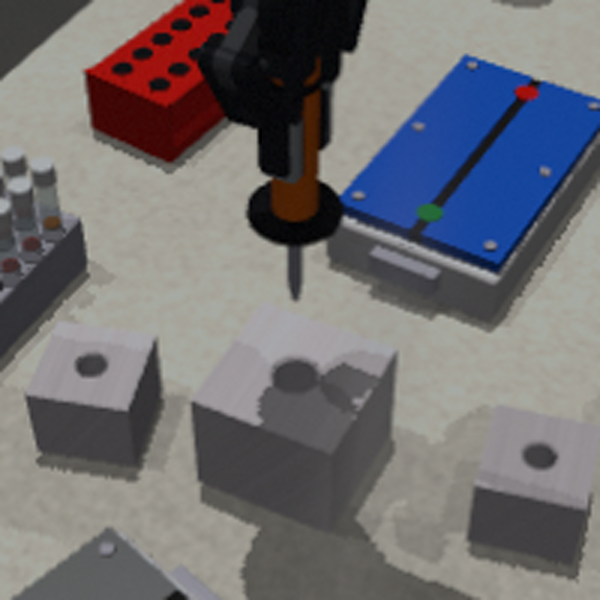

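The tip is at crop (295,298), directly over the hole at (294,376). Lowering.

Emit:
drive_tool([
  [[0,0.001,-0.005],0],
  [[0,0,-0.01],0],
  [[0,0,-0.012],0],
  [[0,0,-0.012],0],
  [[0,0,-0.012],0],
  [[0,0,-0.012],0],
  [[0,0,-0.012],0],
  [[0,0,-0.012],0],
  [[0,0,-0.01],0],
  [[0,0,-0.008],0],
  [[0,0,-0.005],0],
  [[0,0,-0.004],0],
  [[0,0,-0.002],0],
  [[0,0,0],0],
  [[0,0,0],0],
])

```text
time: 20.23
eef_pos: [0.5486, 0.0044, 0.1155]
orientation: [0.5, 0.501, 0.499, -0.5]
wrist_force: [-0.3, 0.6, -1.0]
width: 0.0227
```

Emit:
drive_tool([
  [[0,0,-0.002],0],
  [[0,0,-0.001],0],
  [[0,0,0],0],
  [[0,0,0],0],
])

```text
time: 20.72
eef_pos: [0.5484, 0.0044, 0.1123]
orientation: [-0.499, -0.501, -0.499, 0.501]
wrist_force: [0.6, -0.1, -1.4]
width: 0.0224
```

Run:
```python
from station import env, snapshot
from h import *
s=snapshot('side');a=s['frame'][100:300,220:420]
cv2.imwrite('pics/seat.png',cv2.resize(a,None,fx=3,fy=3,interpolation=cv2.INTER_CUBIC)[:,:,::-1]); o=env.get_obs();print(o['eef_pos'],o['wrist_force'],o['width'])
```

```text
[0.54842062 0.00442097 0.11233421] [ 0.48158817 -0.52273159 -1.79617328] 0.02272116029074325
```

View pics/seat.png

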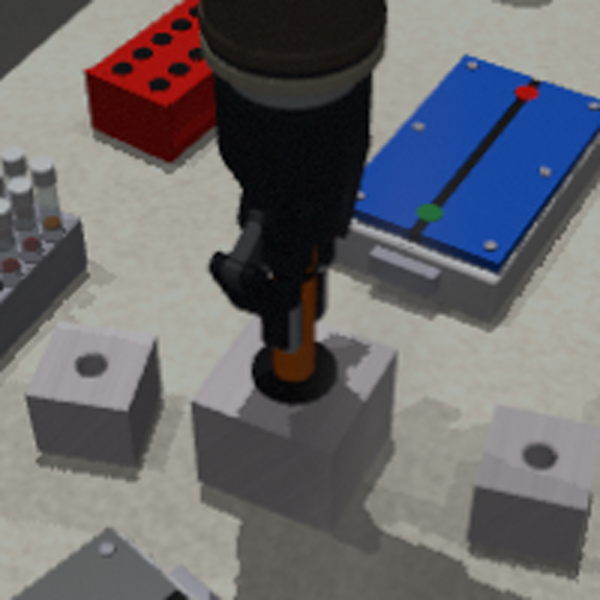

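The needle is in the hole and the guard, at crop (295,373), is down on the stand or within about 1 mm of it. Down another 1 mm, then opening.

Emit:
drive_tool([
  [[0,0,-0.001],0],
  [[0,0,0],0],
  [[0,0,0],0],
])

```text
time: 21.15
eef_pos: [0.5486, 0.0045, 0.1115]
orientation: [0.5, 0.501, 0.499, -0.5]
wrist_force: [-0.4, -0.2, 2.7]
width: 0.0226
```

Emit:
drive_tool([
  [[0,0,0],0],
  [[0,0,0],0],
  [[0,0,0],0],
  [[0,0,0],0],
  [[0,0,0],0],
  [[0,0,0],0],
  [[0,0,0],0],
], fingers=1)

```text
time: 22.02
eef_pos: [0.5484, 0.0044, 0.1113]
orientation: [0.499, 0.501, 0.499, -0.501]
wrist_force: [0.4, -0.6, -0.1]
width: 0.0853
```

Fully open. Going straight up, then aside so that the top camera can see.

Emit:
drive_tool([
  [[0,0,0.008],0],
  [[0,0,0.015],0],
  [[0,0,0.02],0],
  [[0,0,0.02],0],
  [[0,0,0.025],0],
  [[0,0,0.025],0],
  [[0,0,0.025],0],
  [[0,-0.03,0.02],0],
  [[0,-0.03,0],0],
  [[0,-0.03,0],0],
  [[0,-0.03,0],0],
  [[0,-0.03,0],0],
  [[0,-0.03,0],0],
  [[0,-0.03,0],0],
  [[0,-0.03,0],0],
  [[0,-0.03,0],0],
  [[0,-0.02,0],0],
  [[0,-0.01,0],0],
  [[0,0,0],0],
  [[0,0,0],0],
])

```text
time: 24.52
eef_pos: [0.5488, -0.2942, 0.2694]
orientation: [0.5, 0.5, 0.5, -0.5]
wrist_force: [0.7, 0.6, -0.1]
width: 0.0859
```

Run:
```python
from station import env, snapshot
from h import *
s=snapshot('side');t=snapshot('top');a=s['frame'][130:300,220:420];b=t['frame'][150:320,240:430]
cv2.imwrite('pics/end.png',cv2.resize(np.hstack([a,b]),None,fx=2,fy=2,interpolation=cv2.INTER_CUBIC)[:,:,::-1]); o=env.get_obs();print(o['eef_pos'],o['wrist_force'],o['width'])
g=cv2.cvtColor(s['frame'],cv2.COLOR_RGB2HSV)
m=cv2.inRange(g,(3,150,40),(18,255,255));m[:165]=0;m[245:]=0;m[:,:300]=0;m[:,340:]=0
print('side',[(r,np.flatnonzero(m[r]).min(),np.flatnonzero(m[r]).max()) for r in range(170,240,6) if m[r].any()])
g=cv2.cvtColor(t['frame'],cv2.COLOR_RGB2HSV)
m=cv2.inRange(g,(0,120,30),(20,255,255));m[:, :315]=0;m[:,355:]=0;m[:190]=0;m[245:]=0
print('top',[(r,np.flatnonzero(m[r]).min(),np.flatnonzero(m[r]).max()) for r in range(194,240,4) if m[r].any()])
X=(.5485,.0045);L=[(*X,z) for z in(.081,.13,.177)];print(proj(t,L).round(1).tolist(),proj(s,L).round(1).tolist())
```

```text
[ 0.5487529  -0.29433133  0.26948798] [-0.01482435 -0.93824427 -0.36746838] 0.08511433260560614
side [(182, np.int64(312), np.int64(323)), (188, np.int64(311), np.int64(324)), (194, np.int64(311), np.int64(323)), (200, np.int64(311), np.int64(323)), (206, np.int64(311), np.int64(323)), (212, np.int64(311), np.int64(323)), (218, np.int64(311), np.int64(324)), (224, np.int64(312), np.int64(323))]
top [(198, np.int64(329), np.int64(335)), (202, np.int64(325), np.int64(339)), (206, np.int64(324), np.int64(340)), (210, np.int64(324), np.int64(341)), (214, np.int64(324), np.int64(341)), (218, np.int64(324), np.int64(341)), (222, np.int64(324), np.int64(340)), (226, np.int64(326), np.int64(338))]
[[332.7, 221.1], [332.5, 213.4], [332.2, 204.7]] [[317.8, 221.9], [317.6, 201.7], [317.5, 180.4]]
```

View pics/end.png

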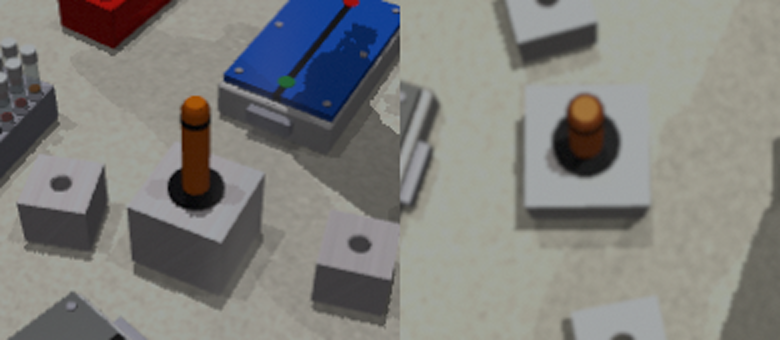

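The probe stands upright with its guard flat on the stand top, at crop (196,187) in the side view and (587,142) in the top view. It's within about 2 mm of where it started, and the gripper is well clear. Handing in.

```bash
python3 -c "
from station import finish_job
print(finish_job())"
```

```text
the job is handed in; nothing more can be done
None
```

I took the probe from the largest stand block and guided its tip along the blue cassette's seam from the green dot to the red dot. The scan ran at about 40 mm/s, with the tip about 11 mm above the seam. I then put the probe back, let go and handed the job in at about 24.6 s. No verdict was reported.

- **Scan:** In the pictures taken at the green dot, half-way and at the red dot, the tip was over the seam and within about 1 px of where I predicted it. The wrist force stayed near zero, with no sign of touching the cassette. The grey cassette was never approached.
- **Final state:** The handle's axis is vertical in both views, and the guard lies on the stand's top. The probe is about 2 mm from the hole's centre, at about (0.5485, 0.0045). The gripper is open and about 0.3 m away.
- **Disagreement:** The two cameras differed by 2–3 mm on the hole's position: (0.5492, 0.0034) from the top and (0.5473, 0.0058) from the side. This is well within the 9 mm of play. No check failed.

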